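Pack the storage devices into the miniature desk drawer

ROBOT

A 7-joint arm with a two-finger parallel gripper is mounted at the origin on the work surface. World frame = base frame: x ahead of the robot, y to its left, z up, the work surface at z = 0. Lengths are in m, angles in rad, forces in N, time in s.
With the tool pointing down it reaches from about 0.4 to 0.875 m from the base axis. Payload 19.3 kg.
Tool frame: the origin (TCP) lies at the very end of the fingers, on their centre line; the grasp point (between the pads) lies 19 mm behind it; z points along the fingers, y is the line along which they close (so a half turn about z gives the same grasp; the last joint's range is limited). The gripper opens to 85 mm and grips with 20 to 120 N. Pads are 22 mm wide; open, the fingers measure 114 mm over their backs; the gripper's body (76 mm by 85 mm) begins 54 mm behind the grasp point. The pads swing forward as they close: fully open they stand 13 mm farther back than shut.
Start: joints at [-1.205, 0.521, -0.036, 1.599, 0.021, 1.021, -0.113], TCP at [0.264, 0.567, 0.231] pointing down, gripper open.
Joint ranges: [-2.91, 2.91], [-0.3, 2.13], [-1.5, 1.42], [0.17, 2.43], [-1.26, 4.41], [0.16, 1.93], [-2.52, 2.52]. Speed limits (rad/s): [1.89, 1.89, 2.39, 2.39, 3.01, 3.01, 3.01].

INTERFACE

Orientations are given as [roll, pitch, yaw] about the fixed x, y, z axes, in that order (R = Rz(yaw) Ry(pitch) Rx(roll)).
In Python, from workcell import bot gives the robot as it stands.
- The arm moves only by the shell command python3 -m crank 'ROWS' [FORCE]. ROWS is a JSON object of lists of equal length, an entry for each row: "travel": the shift along the world's x, y, z in cm, a list of three; "turn": the turn, a rotation vector about the world's x, y, z in degrees, a list of three; "gripper": the closure, from 0 (fully open) to 1 (shut). A call has exactly 5 rows; each row is the pose to reach, as a shift and turn from the pose commanded when the call began; what a row does not reach only later rows make up. A row lasts 1/10 s, in which the tool goes at most 50 mm and 8.59 degrees, less where a joint would pass 70% of its speed; a pose out of reach is approached as far as the arm can. A call with a gripper value outside its range is refused whole. The fingers move at their own pace and stop on an object; FORCE is the grip in N (left out, the last holds). Time passes only in rows, so rows that repeat a pose let the fingers close, or fill a call up. It gives the time, the measured TCP pose, the force, the opening and the grip force at its end, in the units of the state.
- bot.observe(): the state, without advancing time (a new reading comes with each control period).
- bot.grab_frame(name): name is "side" or "top"; returns a dict with "pixels" (420x560x3 uint8, red, green, blue), "fx", "fy", "cx", "cy" (pixels), "extrinsics" (4x4, takes a point from world to camera coordinates). Camera axes: x right, y down, z forward; pixel columns grow to the right and rows downward; lengths in m; the calibration is good to about 2 mm. A picture is of the moment at which its call begins. There is no depth.
- bot.job_done(): hands the job in; it is judged then, once.
The state is a dict: "clock": time; "qpos": joint angles; "qd": joint speeds; "joint_efforts": joint torques, N m; "position": TCP position; "tool_rot": TCP orientation; "force": force on the tool from outside, world axes, zero at the start; "moment": the same for the moment, N m; "grip_width": finger opening in m; "finger_force": force on a finger pad.
Only numpy, scipy, OpenCV 4.12 (cv2) and the standard library are available. Lean on these libraries where they do the work, as an engineer would, in place of code of your own. Each camera call takes 0.05 s, during which the arm holds its last target. There are 200 camera calls.

TASK

Tidy the storage devices away into the small open drawer: stack them on its cork pad, first the aluminium hard drive laid lengthwise and squarely in the middle of the pad, then the black card reader centred on it and lined up with it, then the bronze coin-shaped drive centred on top of the reader. The orange USB stick goes flat and lengthwise in the middle of the dark wooden tray next to the pad. Leave the tumbler, the eraser and the roll of tape where they are.

Things in the scene. Friction and masses are not known exactly. Their poses are not given: they have to be found in the camera images.
- hard_drive: Portable hard drive, flat aluminium box 100 x 60 x 14 mm (x, y, z), loose, flat on the desk at the start. Origin: centre of its underside; x along the 100 mm side, z up. Rigid, easily gripped across its 60 mm width.
- card_reader: Black plastic card reader, box 70 x 48 x 18 mm (x, y, z) with thin steel slots, loose, flat on the desk at the start. Origin: centre of its underside; x along the 70 mm side, z up.
- coin_drive: Bronze coin-shaped drive, flat disc 42 mm in diameter and 12 mm thick, loose, flat on the desk at the start. Origin: centre of its underside; z is its axis, up. It looks the same at every yaw.
- usb_stick: Orange plastic USB stick with steel plug, 58 mm long in all (x), 20 wide (y), 10 thick, loose, flat on the desk at the start. Origin: centre of the whole outline, at underside height; x along its length towards the plug. Orange body from x = -29 to +13 mm; plug (12 wide, 5 thick, underside 3 mm up) from +13 to +29 mm. Grip it across the 20 mm width at the origin.
- drawer: Pulled-out oak miniature drawer with the low oak divider unit it opens from, one fixed piece. Origin: at desk height under the drawer's middle; x from its front to the divider. Inside 160 (x) by 280 mm (y); base 10 mm, rims 38 mm above the desk, walls 10 mm; front knob to x = -104 mm. Divider unit x = 93 to 183 mm, 358 wide, 58 high. Pad and tray lie side by side in it, on either side.
- pad: Rectangular cork pad 120 x 80 x 3 mm (x, y, z) fixed on the drawer's base. Origin: centre of its underside, which is 10 mm above the desk (so its top is 13 mm above the desk); x along the 120 mm side. The stack is built here.
- tray: Shallow dark wooden tray 110 x 86 x 10 mm outside (x, y, z), fixed on the drawer's base. Walls 5 mm thick, so 100 x 76 mm inside; inner floor 5 mm, rim 10 mm above its underside. Origin: centre of its underside, which is 10 mm above the desk; x along the 110 mm side. The USB stick goes here.
- tumbler: Frosted glass tumbler, 72 mm across at the rim, 85 mm high, standing upright, empty. Origin: centre of its underside. A bystander: leave it where it is.
- eraser: White eraser with a dark rubber end, 46 x 22 x 12 mm, lying on the desk. Origin: near the centre of its underside. A bystander: leave it where it is.
- tape_roll: Roll of amber tape lying flat, a ring 62 mm across outside, 40 mm hole, 19 mm high. Origin: centre of its underside. A bystander: leave it where it is.
Things that resemble listed ones, but are neither listed nor needed, are in the scene too. Leave any purple look-alike of the card_reader alone.

How it is judged:
By the outcome, as a careful person would: the job done as asked, in the order asked, and still so for the second after the job is handed in, with the robot touching nothing.
It also fails if it takes over 115 s, if anything falls off the work surface, if the arm or the gripper's body presses on something with over 40 N, if the wrist force passes 120 N, or if a joint passes its speed limit or range.

## Working session

There is one attempt and no reset: what is moved stays moved. The work goes in short steps, Python scripts to look and compute and a shell command to move; the robot and the scene stay as the last step left them, time stands still between calls to the robot, and variables do not carry over. Pictures are saved under pics/ and viewed, at most 14 in all, crops included, and the job is handed in when it is done.

```bash
ls; mkdir -p pics
cat > h.py <<'E'
import numpy as np, cv2
from workcell import bot
def snap(name, fn=None):
    f=bot.grab_frame(name)
    if fn: cv2.imwrite('pics/'+fn, f["pixels"][:,:,::-1])
    return f
def ray(f,u,v):
    E=np.array(f["extrinsics"]);R,t=E[:3,:3],E[:3,3]
    d=R.T@np.array([(u-f["cx"])/f["fx"],(v-f["cy"])/f["fy"],1.]);return -R.T@t,d/np.linalg.norm(d)
def onplane(f,u,v,z):
    o,d=ray(f,u,v);return o+d*(z-o[2])/d[2]
def tri(f1,p1,f2,p2):
    o1,d1=ray(f1,*p1);o2,d2=ray(f2,*p2)
    s=np.linalg.lstsq(np.c_[d1,-d2],o2-o1,rcond=None)[0]
    a=o1+d1*s[0];b=o2+d2*s[1];return (a+b)/2,np.linalg.norm(a-b)
def proj(f,p):
    E=np.array(f["extrinsics"]);c=E[:3,:3]@np.array(p)+E[:3,3]
    return np.array([f["fx"]*c[0]/c[2]+f["cx"],f["fy"]*c[1]/c[2]+f["cy"]])
E
python3 - <<'E'
from h import *
import pickle
s=bot.observe();print({k:np.round(v,3).tolist() for k,v in s.items()})
fs={n:snap(n,n+'0.png') for n in("top","side")}
pickle.dump(fs,open('f0.pkl','wb'))
for n,f in fs.items():
    print(n,f["fx"],f["cx"],f["cy"],ray(f,280,210))
E
```

```text
pics
{'clock': 0.0, 'qpos': [-1.205, 0.522, -0.036, 1.6, 0.021, 1.021, -0.113], 'qd': [-0.0, 0.001, 0.0, 0.0, 0.0, -0.0, -0.0], 'joint_efforts': [0.0, -92.709, 1.98, -36.995, 0.018, 0.008, 0.0], 'position': [0.264, 0.566, 0.231], 'tool_rot': [-3.14, 0.0, 2.706], 'force': [-0.055, -0.662, 0.22], 'moment': [0.036, 0.005, -0.05], 'finger_force': 0.0, 'grip_width': 0.085}
top 481.6115311160683 286.78107394045117 211.84309174389983 (array([0.29062551, 0.04181768, 1.11863189]), array([ 0.17232491,  0.03550401, -0.98440012]))
side 435.4860151888493 277.8138760248891 208.69041956698157 (array([ 0.22807785, -0.66586102,  0.66457478]), array([ 0.27637414,  0.72141926, -0.63495794]))
```

View pics/top0.png

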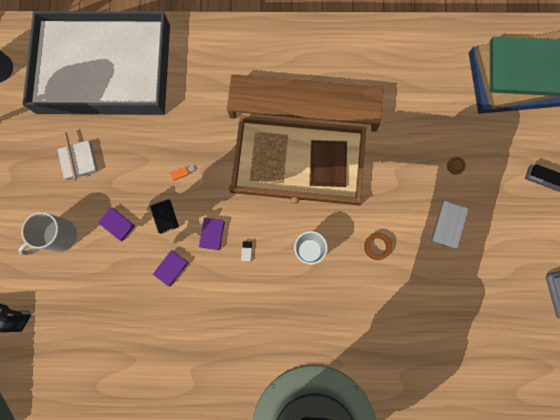

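View pics/side0.png

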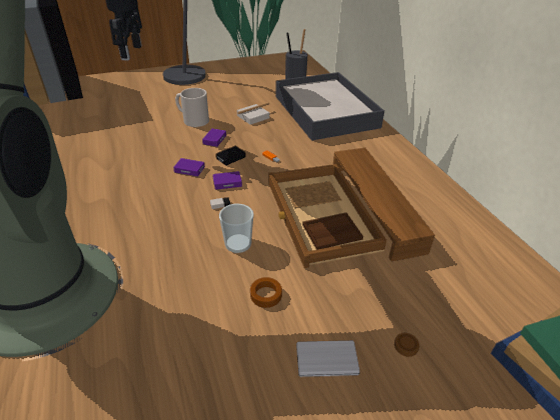

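Top view: the aluminium drive is at (450,225), bronze coin at (456,166), black reader at (164,216), and orange stick at (183,173) with the plug towards the upper right. The pad is at (269,157), the tray at (329,163), tumbler (311,248), tape (378,246) and eraser (247,251).

Possible mix-ups:
- **Reader:** purple boxes at (116,224), (212,234) and (171,268), and the dark phone-like thing at (545,177).
- **Hard drive:** the grey slab at (557,293).
- **Coin:** the tape roll at (378,246) and the brass knob at (294,200).

By the description I choose (450,225), (164,216), (456,166) and (183,173).

```bash
cat >> h.py <<'E'
def seg(f,box,fn):
    x0,y0,x1,y1=box;im=f["pixels"][y0:y1,x0:x1]
    im=cv2.resize(im,None,fx=4,fy=4,interpolation=cv2.INTER_CUBIC)
    hsv=cv2.cvtColor(im,cv2.COLOR_RGB2HSV).astype(int);m=fn(im.astype(int),hsv).astype(np.uint8)
    m=cv2.morphologyEx(cv2.morphologyEx(m,cv2.MORPH_CLOSE,np.ones((9,9))),cv2.MORPH_OPEN,np.ones((5,5)))
    c=max(cv2.findContours(m,0,2)[0],key=cv2.contourArea)[:,0,:]
    return (c+.5)/4-.5+np.array([x0,y0])
def rect(f,c,z):
    P=np.array([onplane(f,u,v,z)[:2] for u,v in c])*1000
    (cx,cy),(w,h),a=cv2.minAreaRect(P.astype(np.float32))
    if w<h:w,h,a=h,w,a+90
    a=(a+90)%180-90
    return np.array([cx,cy,w,h,a])
def cen(c):
    h=cv2.convexHull(c.astype(np.float32));m=cv2.moments(h);return m['m10']/m['m00'],m['m01']/m['m00']
M=dict(
 hard_drive=lambda r,h:(h[...,1]<60)&(h[...,2]>70),
 card_reader=lambda r,h:(h[...,2]<60),
 coin_drive=lambda r,h:(h[...,2]<95),
 usb_stick=lambda r,h:(h[...,1]>190)&(h[...,2]>170),
 tray=lambda r,h:(h[...,2]<90),
 pad=lambda r,h:(h[...,2]<135))
E
python3 - <<'E'
from h import *
import pickle
fs=pickle.load(open('f0.pkl','rb'))
B=dict(hard_drive=((425,190,475,260),(285,330,370,385),.007),card_reader=((145,195,185,238),(212,143,250,168),.009),
 coin_drive=((440,150,472,182),(385,325,428,362),.006),usb_stick=((165,160,202,186),(255,145,285,165),.005),
 tray=((305,135,354,192),(296,205,368,255),.018),pad=((244,127,293,188),(283,172,342,215),.012))
tiles=[]
for n,(bt,bs,z) in B.items():
    ct,cs=seg(fs['top'],bt,M[n]),seg(fs['side'],bs,M[n])
    p,e=tri(fs['top'],cen(ct),fs['side'],cen(cs))
    print(n,'top',np.round(rect(fs['top'],ct,z),1),'side',np.round(rect(fs['side'],cs,z),1),'tri',np.round(p*1000,1),round(e*1000,1))
    for k,b,c in(('top',bt,ct),('side',bs,cs)):
        x0,y0,x1,y1=b;s=min(190/(x1-x0),190/(y1-y0))
        im=cv2.resize(fs[k]['pixels'][y0:y1,x0:x1],None,fx=s,fy=s,interpolation=cv2.INTER_CUBIC)
        cv2.polylines(im,[np.round((c-[x0,y0]+.5)*s).astype(int)],1,(0,255,0),1)
        t=np.zeros((195,195,3),np.uint8);t[:im.shape[0],:im.shape[1]]=im;tiles.append(t)
cv2.imwrite('pics/crops.png',np.vstack([np.hstack(tiles[i:i+4]) for i in(0,4,8)])[:,:,::-1])
E
```

```text
hard_drive top [ 456.3 -311.7  102.8   62.6  -17.9] side [ 454.4 -311.9  101.6   66.1  -17.8] tri [ 455.3 -312.2    4.7] 1.7
card_reader top [467.9 354.   71.1  49.4  21. ] side [466.7 351.7  82.   68.8  21.1] tri [467.5 354.7   6.2] 1.3
coin_drive top [ 598.6 -332.3   44.5   41.3  -44.8] side [ 604.8 -329.5   65.4   56.8   63.6] tri [ 600.1 -333.4    3.8] 2.0
usb_stick top [571.7 324.7  39.   18.1 -66.8] side [570.5 328.4  40.9  22.1 -65.5] tri [570.2 324.1   7.5] 1.7
tray top [597.6 -29.8 109.9  85.1  -1.5] side [587.4 -52.5 134.3 131.3  88.4] tri [604.3 -31.6  -5. ] 1.2
pad top [612.6 110.3 124.4  84.   -3.9] side [616.9 115.8 180.4 155.9  69.6] tri [611.8 111.9  12.3] 3.4
```

View pics/crops.png

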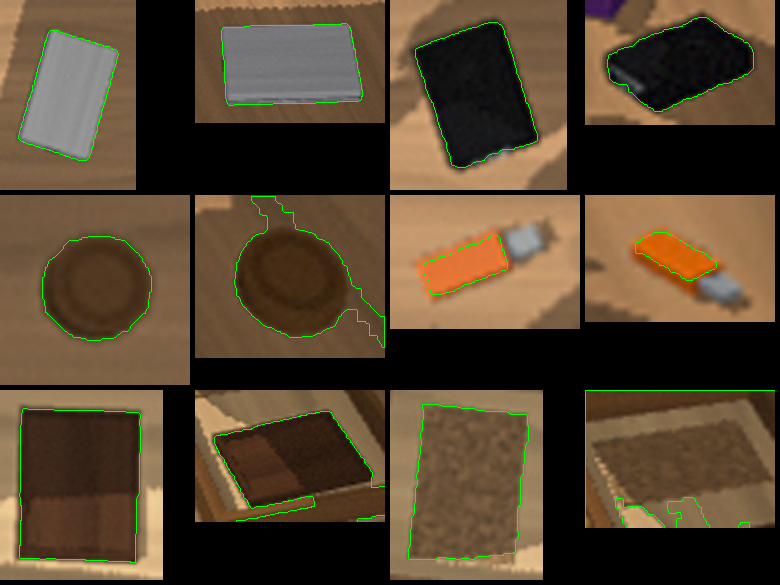

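The crops confirm the choices: an aluminium drive, a black reader with a steel slot (not purple), a bronze disc, and an orange stick with a steel plug. The silhouettes match the listed sizes in the top view, and the triangulated heights are about half of each thickness. The side masks of the pad and tray are poor, so I'll take their corners from one enlarged side crop.

Run:
```python
from h import *
import pickle
fs=pickle.load(open('f0.pkl','rb'));f=fs['side']
x0,y0,x1,y1=262,160,390,265;s=5.6
im=cv2.resize(f['pixels'][y0:y1,x0:x1],None,fx=s,fy=s,interpolation=cv2.INTER_CUBIC)
im=cv2.convertScaleAbs(im,alpha=1.5,beta=10)
for u in range(270,390,10): cv2.line(im,(int((u-x0+.5)*s),0),(int((u-x0+.5)*s),6 if u%50 else 20),(255,0,0),1);cv2.putText(im,str(u),(int((u-x0)*s)-8,18),0,.35,(255,0,0))
for v in range(170,265,10): cv2.line(im,(0,int((v-y0+.5)*s)),(6,int((v-y0+.5)*s)),(255,0,0),1);cv2.putText(im,str(v),(8,int((v-y0)*s)+6),0,.35,(255,0,0))
# predicted corners from top-view rects at text heights
for n,b,z in(('pad',(244,127,293,188),.013),('tray',(305,135,354,192),.02)):
    c=seg(fs['top'],b,M[n]);cx,cy,w,h,a=rect(fs['top'],c,z);print(n,np.round([cx,cy,w,h,a],1))
    hull=cv2.approxPolyDP(c.astype(np.float32)[:,None],4,True)[:,0];print(np.round(hull,1).tolist(),[np.round(onplane(fs['top'],*q,z)[:2]*1000,0).tolist() for q in hull])
    for q in hull:
        p=proj(f,onplane(fs['top'],*q,z));print(np.round(p,1));cv2.circle(im,tuple(np.round((p-[x0,y0]+.5)*s).astype(int)),3,(0,255,0),1)
cv2.imwrite('pics/drawer.png',im[:,:,::-1])
```

```text
pad [612.3 110.2 124.3  83.9  -3.9]
[[253.89999389648438, 130.89999389648438], [249.10000610351562, 180.39999389648438], [283.1000061035156, 178.89999389648438], [287.6000061035156, 134.60000610351562]] [[676.0, 148.0], [554.0, 156.0], [559.0, 76.0], [668.0, 67.0]]
[330.1 179.7]
[284.7 187.1]
[298.3 205.6]
[341.1 198.7]
tray [597.1 -29.6 109.7  84.9  -1.5]
[[311.3999938964844, 139.89999389648438], [310.1000061035156, 184.60000610351562], [344.8999938964844, 186.10000610351562], [346.3999938964844, 141.60000610351562]] [[653.0, 10.0], [544.0, 12.0], [541.0, -69.0], [649.0, -73.0]]
[346.5 211.8]
[302.9 221.2]
[316.3 245.1]
[362.3 235. ]
```

View pics/drawer.png

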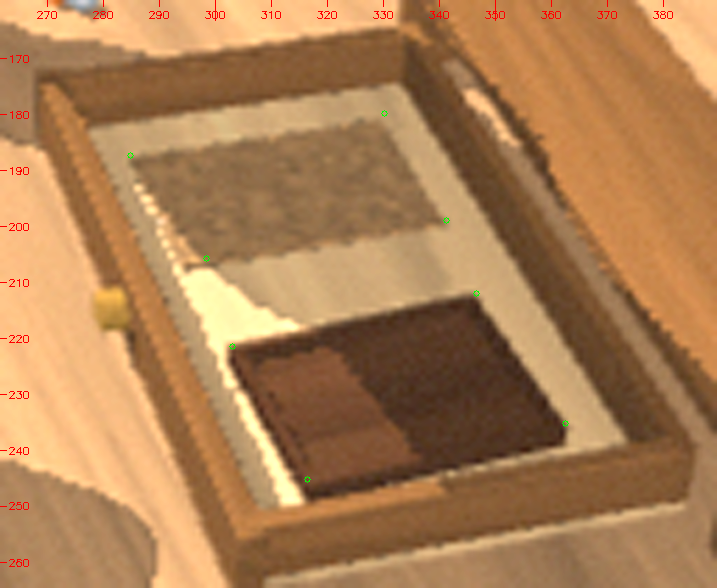

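The crop shows all four pad corners at about (284.7,188), (329,181), (341,199) and (295,207). The tray rim corners are at (302.9,221.3), (346.3,212), (362.6,236.3) and (316.9,247). The points predicted from the top view (green) fall on them. Next come edge fits and triangulated heights.

```bash
cat >> h.py <<'E'
def edges(f,c,z,verbose=1):
    """yaw of each of the 4 sides (deg, robust line fits), centre from opposite sides"""
    P=np.array([onplane(f,u,v,z)[:2] for u,v in c])*1000
    cx,cy,w,h,a=rect(f,c,z);t=np.radians(a);R=np.array([[np.cos(t),np.sin(t)],[-np.sin(t),np.cos(t)]])
    L=(P-[cx,cy])@R.T;i=np.arange(400)
    n=np.linspace(0,len(L),1500);L=np.c_[np.interp(n,np.r_[0:len(L)+1],np.r_[L[:,0],L[0,0]]),np.interp(n,np.r_[0:len(L)+1],np.r_[L[:,1],L[0,1]])]
    out=[]
    for k,s,half,oth in((1,1,h/2,w/2),(1,-1,h/2,w/2),(0,1,w/2,h/2),(0,-1,w/2,h/2)):
        m=(np.abs(L[:,k]*s-half)<6)&(np.abs(L[:,1-k])<.8*oth)
        v=cv2.fitLine(L[m].astype(np.float32),cv2.DIST_HUBER,0,.01,.01).ravel()
        d=v[k]/v[1-k];off=v[2+k]-v[3-k]*d
        out.append((a+np.degrees(np.arctan(d))*(1 if k==1 else -1),off,v[2+k]*0+m.sum()))
    yl=[o[0] for o in out];offs=[o[1] for o in out]
    dc=np.array([(offs[2]+offs[3])/2,(offs[0]+offs[1])/2]);C=np.array([cx,cy])+R.T@dc
    if verbose:print('  yaws +y,-y,+x,-x:',np.round(yl,1),'size',np.round([offs[2]-offs[3],offs[0]-offs[1]],1),'centre',np.round(C,1))
    return C,yl
E
python3 - <<'E'
from h import *
import pickle
fs=pickle.load(open('f0.pkl','rb'));T,S=fs['top'],fs['side']
for n,b,z in(('pad',(244,127,293,188),.013),('tray',(305,135,354,192),.018),('hard_drive',(425,190,475,260),.007),('card_reader',(145,195,185,238),.009),('usb_stick',(165,160,202,186),.006)):
    print(n);edges(T,seg(T,b,M[n]),z)
print('hd side');edges(S,seg(S,(285,330,370,385),M['hard_drive']),.007)
def show(n,a,b):
    p=np.array([np.r_[1000*tri(T,x,S,y)[0],1000*tri(T,x,S,y)[1]] for x,y in zip(a,b)]);print(n,np.round(p,1).tolist(),'mean',np.round(p.mean(0),1))
show('pad',[(254.4,131.3),(249.6,179.8),(287.5,133.9)],[(329,181),(284.7,188.1),(341,198.8)])
show('tray',[(311.4,139.9),(310.3,184.6),(345.2,186.3),(346.7,141.2)],[(346.3,212),(302.9,221.3),(316.9,247),(362.6,236.3)])
# usb plug
c=seg(T,(165,160,205,186),lambda r,h:((h[...,1]>190)&(h[...,2]>150))|((h[...,1]<70)&(h[...,2]>90)));print('usb all',rect(T,c,.005).round(1))
c=seg(T,(165,160,205,186),lambda r,h:((h[...,1]<70)&(h[...,2]>90)));print('plug',rect(T,c,.005).round(1))
c=seg(T,(440,150,472,182),M['coin_drive']);(u,v),r=cv2.minEnclosingCircle(c.astype(np.float32));print('coin',onplane(T,u,v,.006).round(4),r,onplane(T,*cen(c),.006).round(4))
c=seg(S,(385,325,428,362),lambda r,h:(h[...,2]<80));print('coin side',rect(S,c,.006).round(1),onplane(S,*cen(c),.006).round(4),np.round(tri(T,(u,v),S,cen(c))[0],4))
# drawer rim & divider corners guesses from top: rims at z=.038
for q in[(240,118),(366,124),(361,203),(232,192)]:print(q,onplane(T,*q,.038).round(3))
for q in[(233,76),(383,88),(378,126),(231,115)]:print(q,onplane(T,*q,.058).round(3))
E
```

```text
pad
  yaws +y,-y,+x,-x: [-4.3 -4.5 -6.1  0.8] size [118.   80.2] centre [613.5 110.9]
tray
  yaws +y,-y,+x,-x: [ 0.2 -2.6 -1.5 -1.4] size [109.  83.] centre [597.8 -30. ]
hard_drive
  yaws +y,-y,+x,-x: [-17.7 -17.8 -17.6 -18. ] size [101.6  61.5] centre [ 456.2 -311.7]
card_reader
  yaws +y,-y,+x,-x: [22.3 20.3 20.5 20.8] size [70.  47.9] centre [468.  353.8]
usb_stick
  yaws +y,-y,+x,-x: [-66.9 -67.3 -69.  -67.5] size [37.8 17. ] centre [571.4 324.5]
hd side
  yaws +y,-y,+x,-x: [-18.  -17.8 -18.  -17.9] size [100.9  65.2] centre [ 454.3 -312.1]
pad [[674.8, 147.3, 10.3, 2.8], [555.2, 155.3, 10.4, 2.2], [668.8, 67.3, 12.3, 1.8]] mean [632.9 123.3  11.    2.3]
tray [[652.6, 10.0, 19.5, 0.6], [543.9, 11.8, 20.1, 0.3], [542.2, -70.1, 15.1, 0.4], [650.7, -73.8, 16.7, 1.3]] mean [597.4 -30.5  17.9   0.6]
usb all [575.3 316.2  57.6  18.4 -66.8]
plug [583.5 297.4  16.6  14.9 -67.3]
coin [ 0.5979 -0.3323  0.006 ] 9.408591270446777 [ 0.5985 -0.3323  0.006 ]
coin side [ 596.4 -333.6   47.9   42.1   30.3] [ 0.5961 -0.334   0.006 ] [ 0.598  -0.3329  0.0037]
(240, 118) [0.699 0.179 0.038]
(366, 124) [ 0.687 -0.117  0.038]
(361, 203) [ 0.498 -0.103  0.038]
(232, 192) [0.52  0.192 0.038]
(233, 76) [0.795 0.197 0.058]
(383, 88) [ 0.768 -0.155  0.058]
(378, 126) [ 0.675 -0.142  0.058]
(231, 115) [0.699 0.198 0.058]
```

Heights agree with the text: pad top about 11–13 mm, tray rim about 18–20 mm, and loose things about half their thickness at mid-silhouette. The sizes also match: HD 101x61, reader 70x48, stick 57.6, tray 109x84. Planned poses:
- **HD:** (455.5,-312), yaw -17.8°
- **Pad:** (613,110.5), yaw -4.4°
- **Tray:** (597.5,-30), yaw -1.7°

First move: swing round to the hard drive, keeping a radius of about 0.55 m.

```bash
python3 -m crank '{"travel":[[3.3,-3,0],[6.6,-6,0],[9.9,-9,0],[13.2,-12,0],[16.5,-15,0]],"turn":[[0,0,1.4],[0,0,2.8],[0,0,4.3],[0,0,5.8],[0,0,7.2]],"gripper":[0,0,0,0,0]}' 40
python3 -m crank '{"travel":[[2.4,-4,0],[4.8,-8,0],[7.2,-12,0],[9.6,-16,0],[12,-20,0]],"turn":[[0,0,0],[0,0,0],[0,0,0],[0,0,0],[0,0,0]],"gripper":[0,0,0,0,0]}'
python3 -m crank '{"travel":[[0.6,-4.4,0],[1.2,-8.8,0],[1.8,-13.2,0],[2.4,-17.6,0],[3,-22,0]],"turn":[[0,0,0],[0,0,0],[0,0,0],[0,0,0],[0,0,0]],"gripper":[0,0,0,0,0]}'
python3 -m crank '{"travel":[[-0.9,-4.4,0],[-1.8,-8.8,0],[-2.7,-13.2,0],[-3.6,-17.6,0],[-4.5,-22,0]],"turn":[[0,0,0],[0,0,0],[0,0,0],[0,0,0],[0,0,0]],"gripper":[0,0,0,0,0]}'
python3 - <<'E'
from h import *
s=bot.observe();print({k:np.round(s[k],4).tolist() for k in('clock','qpos','position','tool_rot','force')}, np.degrees(s['tool_rot'][2])-90)
E
```

```text
clock: 0.6
position: [0.4299, 0.4151, 0.2311]
tool_rot: [-3.141, -0.0, 2.833]
force: [1.1, 0.4, 0.1]
grip_width: 0.0854
finger_force: 0.0
clock: 1.1
position: [0.5494, 0.2147, 0.2312]
tool_rot: [-3.141, -0.0, 2.832]
force: [0.9, 0.1, 0.6]
grip_width: 0.0856
finger_force: 0.0
clock: 1.6
position: [0.5787, -0.0053, 0.2311]
tool_rot: [-3.141, -0.0, 2.831]
force: [1.8, -0.5, -0.2]
grip_width: 0.0851
finger_force: 0.0
clock: 2.1
position: [0.5331, -0.225, 0.2311]
tool_rot: [3.142, -0.0, 2.832]
force: [1.7, -0.2, 0.2]
grip_width: 0.0855
finger_force: 0.0
{'clock': 2.1, 'qpos': [0.2227, 0.4499, 0.1033, 1.7307, -0.0547, 0.9642, 1.6078], 'position': [0.5331, -0.225, 0.2311], 'tool_rot': [3.1415, -0.0004, 2.8316], 'force': [1.6934, -0.2414, 0.1817]} 72.23782410386883
```

```bash
python3 -m crank '{"travel":[[-2,-2.2,-3],[-4,-4.4,-6],[-6,-6.6,-9],[-7.8,-8.7,-12],[-7.8,-8.7,-15]],"turn":[[0,0,0],[0,0,0],[0,0,0],[0,0,0],[0,0,0]],"gripper":[0,0,0,0,0]}'
python3 -m crank '{"travel":[[0,0,-2],[0,0,-4],[0,0,-5.5],[0,0,-6.5],[0,0,-7]],"turn":[[0,0,0],[0,0,0],[0,0,0],[0,0,0],[0,0,0]],"gripper":[0,0,0,0,0]}'
python3 - <<'E'
from h import *
snap('side','s1.png')
E
```

```text
clock: 2.6
position: [0.4529, -0.3136, 0.0802]
tool_rot: [-3.14, -0.001, 2.827]
force: [0.1, -0.2, -0.3]
grip_width: 0.0857
finger_force: 0.0
clock: 3.1
position: [0.4557, -0.3103, 0.0106]
tool_rot: [3.141, -0.001, 2.831]
force: [0.2, -0.2, -0.5]
grip_width: 0.0856
finger_force: 0.0
```

View pics/s1.png

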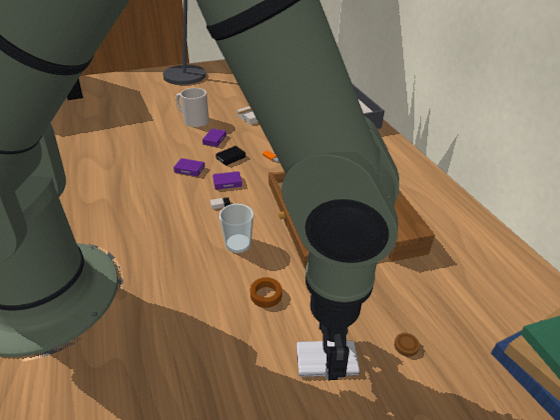

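Run:
```python
from h import *
f=snap('side');s=bot.observe();p=np.array(s['position']);print(p.round(4),np.degrees(s['tool_rot'][2])-90)
a=np.radians(72.2);y=np.array([np.cos(a),np.sin(a),0])
for k in(-.05,0,.05):
  for z in(.012,.05):print(k,z,proj(f,[*(p+k*y)[:2],z]).round(1))
print(proj(f,[.4555,-.312,.014]).round(1))
im=f['pixels'][320:395,280:380];cv2.imwrite('pics/s1c.png',cv2.resize(im,None,fx=7,fy=7,interpolation=cv2.INTER_CUBIC)[:,:,::-1])
```

```text
[ 0.4558 -0.3103  0.0111] 72.2359860839405
-0.05 0.012 [331.6 382.7]
-0.05 0.05 [333.8 369.8]
0 0.012 [327.6 354.7]
0 0.05 [329.6 341.6]
0.05 0.012 [324.1 329.5]
0.05 0.05 [325.9 316.3]
[328.  354.9]
```

View pics/s1c.png

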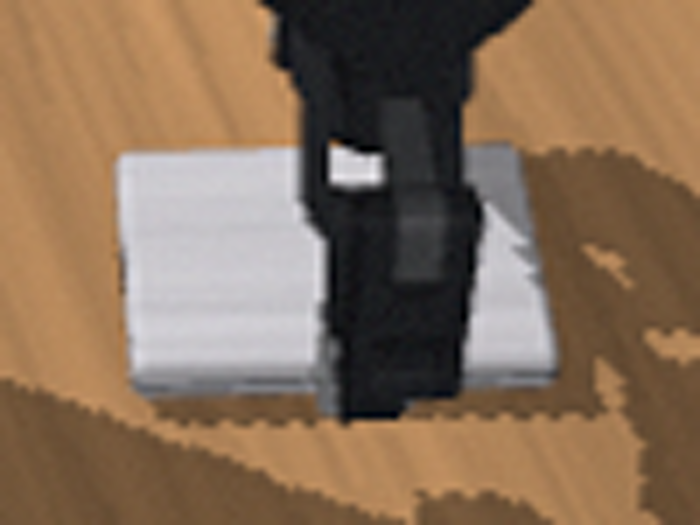

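The crop shows the fingers straddling the drive at columns 327–345, about 4 px right of its centre at (328,357). That offset runs along the drive's length and carries through to the placing. Now lower and grip.

```bash
python3 -m crank '{"travel":[[0,-0.1,-0.5],[0,-0.1,-0.9],[0,-0.1,-0.9],[0,-0.1,-0.9],[0,-0.1,-0.9]],"turn":[[0,0,0],[0,0,0],[0,0,0],[0,0,0],[0,0,0]],"gripper":[0,0,0.1,0.2,0.4]}' 50
python3 -m crank '{"travel":[[0,0,0],[0,0,0],[0,0,0],[0,0,0],[0,0,0]],"turn":[[0,0,0],[0,0,0],[0,0,0],[0,0,0],[0,0,0]],"gripper":[0.6,0.7,0.7,0.7,0.7]}'
python3 -m crank '{"travel":[[0,0,0.5],[0,0,1.5],[0,0,3],[0,0,5],[0,0,8]],"turn":[[0,0,0],[0,0,0],[0,0,0],[0,0,0],[0,0,0]],"gripper":[0.7,0.7,0.7,0.7,0.7]}'
python3 - <<'E'
from h import *
snap('side');s=bot.observe();print(s['position'],s['tool_rot'],s['grip_width'],s['force'])
E
```

```text
clock: 3.7
position: [0.456, -0.3115, 0.0028]
tool_rot: [-3.142, 0.0, 2.831]
force: [-4.4, 4.4, 23.1]
grip_width: 0.0587
finger_force: 48.1
clock: 4.2
position: [0.456, -0.3115, 0.0029]
tool_rot: [-3.142, 0.0, 2.831]
force: [-2.7, 2.0, 10.6]
grip_width: 0.0588
finger_force: 51.7
clock: 4.7
position: [0.4554, -0.3111, 0.0833]
tool_rot: [3.141, -0.001, 2.832]
force: [-0.3, -0.9, -1.0]
grip_width: 0.0581
finger_force: 54.4
[ 0.45722675 -0.31250632  0.08823816] [-3.14063202  0.00463999  2.83095073] 0.05784877817054201 [ 3.52875529 -2.36155176  5.43070695]
```

```bash
python3 -m crank '{"travel":[[1,3,2],[2.6,7,4],[4.2,11.3,6],[5.8,15.6,7],[7.4,19.9,7]],"turn":[[0,0,1.4],[0,0,3],[0,0,4.5],[0,0,6],[0,0,7.5]],"gripper":[0.7,0.7,0.7,0.7,0.7]}'
python3 -m crank '{"travel":[[1.6,4.3,0],[3.2,8.6,0],[4.8,12.9,0],[6.4,17.2,0],[7.6,20.5,0]],"turn":[[0,0,1.2],[0,0,2.4],[0,0,3.6],[0,0,4.8],[0,0,5.9]],"gripper":[0.7,0.7,0.7,0.7,0.7]}'
python3 -m crank '{"travel":[[0.7,1.8,-1],[0.7,1.8,-3],[0.7,1.8,-5.5],[0.7,1.8,-7.5],[0.7,1.8,-8.5]],"turn":[[0,0,0],[0,0,0],[0,0,0],[0,0,0],[0,0,0]],"gripper":[0.7,0.7,0.7,0.7,0.7]}'
python3 -m crank '{"travel":[[0,0,-1],[0,0,-1.8],[0,0,-2.3],[0,0,-2.3],[0,0,-2.3]],"turn":[[0,0,0],[0,0,0],[0,0,0],[0,0,0],[0,0,0]],"gripper":[0.7,0.7,0.7,0.7,0.7]}'
python3 - <<'E'
from h import *
f=snap('side','s2.png');s=bot.observe();print(s['position'],np.degrees(s['tool_rot'][2])-180,s['grip_width'],s['force'])
x0,y0,x1,y1=262,150,390,265
cv2.imwrite('pics/s2c.png',cv2.resize(f['pixels'][y0:y1,x0:x1],None,fx=5,fy=5,interpolation=cv2.INTER_CUBIC)[:,:,::-1])
E
```

```text
clock: 5.25
position: [0.5311, -0.1109, 0.1551]
tool_rot: [3.141, 0.004, 2.963]
force: [1.1, -0.2, -1.7]
grip_width: 0.0581
finger_force: 54.6
clock: 5.75
position: [0.6064, 0.0958, 0.1535]
tool_rot: [3.141, 0.001, 3.068]
force: [0.1, -0.0, -0.8]
grip_width: 0.0582
finger_force: 54.5
clock: 6.25
position: [0.612, 0.1097, 0.066]
tool_rot: [-3.141, -0.002, 3.064]
force: [0.4, -0.7, -1.2]
grip_width: 0.0583
finger_force: 54.5
clock: 6.75
position: [0.6131, 0.1106, 0.0447]
tool_rot: [3.141, 0.0, 3.065]
force: [0.4, 0.3, -1.2]
grip_width: 0.0578
finger_force: 54.5
[0.6131784  0.11061955 0.04483546] -4.373693120191916 0.05816532261646648 [-0.02953534  0.49632315 -1.28305422]
```

View pics/s2c.png

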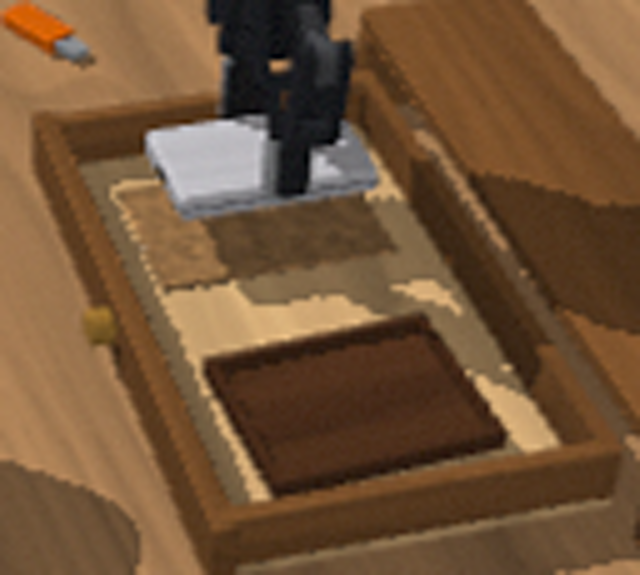

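The drive is held level over the pad, with the pad's near strip visible and aligned. TCP is at (613.1,110.6,44.7). Set it down.

```bash
python3 -m crank '{"travel":[[0,0,-1],[0,0,-2],[0,0,-2.5],[0,0,-2.8],[0,0,-2.8]],"turn":[[0,0,0],[0,0,0],[0,0,0],[0,0,0],[0,0,0]],"gripper":[0.7,0.7,0.7,0.7,0.7]}'
python3 -m crank '{"travel":[[0,0,0],[0,0,0],[0,0,0],[0,0,0.5],[0,0,2]],"turn":[[0,0,0],[0,0,0],[0,0,0],[0,0,0],[0,0,0]],"gripper":[0.25,0.15,0.12,0.12,0.12]}'
python3 -m crank '{"travel":[[0,0,4],[0,0,8],[-2,4,12],[-4,8,13],[-6,12,13]],"turn":[[0,0,0],[0,0,0],[0,0,0],[0,0,0],[0,0,0]],"gripper":[0.12,0.12,0.12,0.12,0.12]}'
python3 -m crank '{"travel":[[-2,4.5,0],[-4,9,0],[-6,13,0],[-7,17,0],[-8,20,0]],"turn":[[0,0,5],[0,0,10],[0,0,15],[0,0,20],[0,0,25]],"gripper":[0.12,0.12,0.12,0.12,0.12]}'
python3 - <<'E'
from h import *
import pickle
fs={n:snap(n) for n in('top','side')};pickle.dump(fs,open('f1.pkl','wb'))
s=bot.observe();print(s['position'],np.degrees(s['tool_rot'][2])-90)
t=cv2.resize(fs['top']['pixels'][100:220,120:390],None,fx=2.9,fy=2.9,interpolation=cv2.INTER_CUBIC)[:,:780]
x=cv2.resize(fs['side']['pixels'][130:250,180:385],None,fx=2.05,fy=2.05,interpolation=cv2.INTER_CUBIC)
c=np.zeros((600,800,3),np.uint8);c[:t.shape[0],:t.shape[1]]=t;c[350:350+x.shape[0],:x.shape[1]]=x
cv2.imwrite('pics/p1.png',c[:,:,::-1])
E
```

```text
clock: 7.3
position: [0.6127, 0.1105, 0.0161]
tool_rot: [-3.141, -0.001, 3.065]
force: [0.1, 1.2, -1.1]
grip_width: 0.0583
finger_force: 54.5
clock: 7.8
position: [0.6121, 0.1104, 0.036]
tool_rot: [-3.141, -0.002, 3.065]
force: [-0.6, -0.8, -0.2]
grip_width: 0.0753
finger_force: 0.0
clock: 8.3
position: [0.5534, 0.2318, 0.1702]
tool_rot: [3.139, 0.004, 3.064]
force: [0.0, 0.3, -0.7]
grip_width: 0.0751
finger_force: 0.0
clock: 8.8
position: [0.4716, 0.4333, 0.1678]
tool_rot: [3.141, 0.001, -2.776]
force: [-0.1, -0.4, -0.5]
grip_width: 0.0751
finger_force: 0.0
[0.47016647 0.43526492 0.16745708] -248.88266588606655
```

View pics/p1.png

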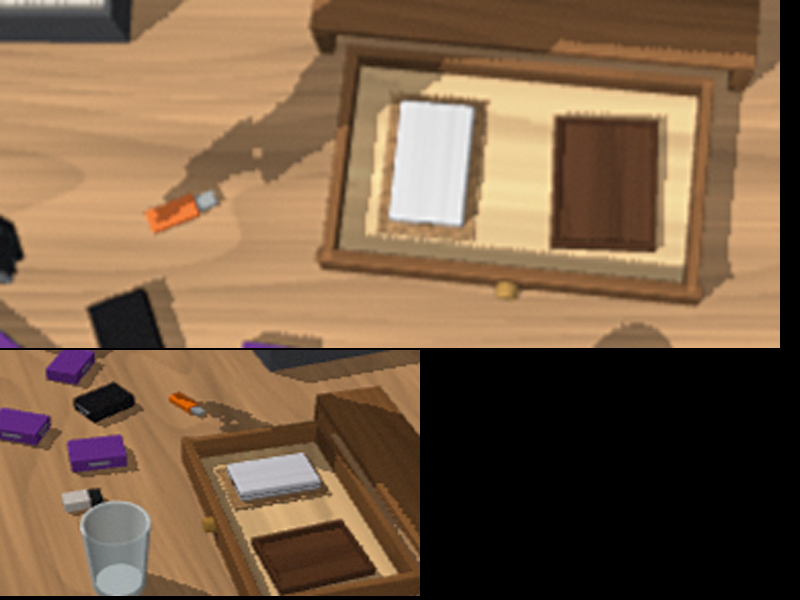

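The drive lies on the pad, with cork showing all round and square to it. In this crop the drive spans x=390–475 and the pad 380–488. Next: measure the drive against the pad, and the tray again in this clearer light.

Run:
```python
from h import *
import pickle
fs=pickle.load(open('f1.pkl','rb'));T,S=fs['top'],fs['side']
hd=lambda r,h:(h[...,1]<50)&(h[...,2]>120)
for f,b in((T,(246,128,292,186)),(S,(287,178,342,207))):
    print('hd');C,y=edges(f,seg(f,b,hd),.020 if f is T else .020)
print('tri',tri(T,cen(seg(T,(246,128,292,186),hd)),S,cen(seg(S,(287,178,342,207),hd))))
# pad in top
b=(246,130,292,183);x0,y0,x1,y1=b
im=T['pixels'];print('pad rows at col 266..270 (v,H,S,V):')
h=cv2.cvtColor(im,cv2.COLOR_RGB2HSV)
for v in range(128,187):pass
print('row157',[(u,*h[157,u]) for u in range(246,294,1)])
print('col268',[(v,*h[v,268]) for v in list(range(126,140))+list(range(174,188))])
print('tray');tr=lambda r,h:(h[...,2]<110)
edges(T,seg(T,(305,135,354,190),tr),.018)
for f,b in((T,(145,195,185,238)),):
    print('reader');edges(f,seg(f,b,M['card_reader']),.009)
```

```text
hd
  yaws +y,-y,+x,-x: [-4.4 -4.6 -4.4 -4.4] size [102.3  60.3] centre [613.2 111. ]
hd
  yaws +y,-y,+x,-x: [-4.5 -4.7 -4.4 -5.2] size [102.7  69.6] centre [611.6 111.3]
tri (array([0.61199703, 0.11131006, 0.01897739]), np.float64(0.0019379200373208835))
pad rows at col 266..270 (v,H,S,V):
row157 [(246, np.uint8(17), np.uint8(100), np.uint8(174)), (247, np.uint8(18), np.uint8(99), np.uint8(170)), (248, np.uint8(17), np.uint8(101), np.uint8(175)), (249, np.uint8(19), np.uint8(95), np.uint8(236)), (250, np.uint8(22), np.uint8(86), np.uint8(246)), (251, np.uint8(20), np.uint8(90), np.uint8(245)), (252, np.uint8(16), np.uint8(100), np.uint8(206)), (253, np.uint8(15), np.uint8(113), np.uint8(171)), (254, np.uint8(16), np.uint8(132), np.uint8(159)), (255, np.uint8(14), np.uint8(93), np.uint8(143)), (256, np.uint8(150), np.uint8(1), np.uint8(221)), (257, np.uint8(110), np.uint8(3), np.uint8(237)), (258, np.uint8(0), np.uint8(0), np.uint8(231)), (259, np.uint8(150), np.uint8(1), np.uint8(231)), (260, np.uint8(0), np.uint8(0), np.uint8(231)), (261, np.uint8(150), np.uint8(1), np.uint8(230)), 
[... 2464 characters left out ...]
7), np.uint8(120)), (178, np.uint8(16), np.uint8(127), np.uint8(148)), (179, np.uint8(16), np.uint8(121), np.uint8(166)), (180, np.uint8(15), np.uint8(120), np.uint8(181)), (181, np.uint8(16), np.uint8(118), np.uint8(183)), (182, np.uint8(17), np.uint8(103), np.uint8(210)), (183, np.uint8(17), np.uint8(99), np.uint8(183)), (184, np.uint8(18), np.uint8(102), np.uint8(152)), (185, np.uint8(18), np.uint8(101), np.uint8(151)), (186, np.uint8(18), np.uint8(99), np.uint8(154)), (187, np.uint8(18), np.uint8(99), np.uint8(155))]
tray
  yaws +y,-y,+x,-x: [-1.3 -1.8 -1.5 -1.5] size [109.2  82.6] centre [597.6 -30.3]
reader
  yaws +y,-y,+x,-x: [20.9 20.3 21.1 20.4] size [68.9 47.2] centre [467.8 353.6]
```

Run:
```python
from h import *
import pickle
T=pickle.load(open('f1.pkl','rb'))['top']
print('pad',onplane(T,269.2,157,.013),onplane(T,268,157.1,.013), onplane(T,252.1,157,.013)-onplane(T,286.3,157,.013),onplane(T,268,132.6,.013)-onplane(T,268,181.6,.013))
print('hd ',onplane(T,268.05,157,.024),onplane(T,268,155.6,.020))
s=bot.observe();print(s['position'],s['tool_rot'][2]*57.29578+360-90-180)
```

```text
pad [0.61178638 0.10968724 0.013     ] [0.61151157 0.11253773 0.013     ] [-0.00082059  0.08139085  0.        ] [0.12055403 0.00267911 0.        ]
hd  [0.60856382 0.11172173 0.024     ] [0.61314875 0.11217152 0.02      ]
[0.47016647 0.43526492 0.16745708] -68.88266723630176
```

The drive is within about 1.5 mm of the pad's middle (drive 613.2,111.0; pad 611.6,109.7) and at the same yaw, so it stays. Next the reader, at (467.7,353.7), yaw 20.7°.

```bash
python3 -m crank '{"travel":[[0,-3,-2],[-0.2,-6,-5],[-0.2,-8.1,-8],[-0.2,-8.1,-10],[-0.2,-8.1,-11]],"turn":[[0,0,-0.4],[0,0,-0.4],[0,0,-0.4],[0,0,-0.4],[0,0,-0.4]],"gripper":[0.12,0.12,0.12,0.12,0.12]}' 40
python3 - <<'E'
from h import *
f=snap('side');s=bot.observe();print(s['position'],np.degrees(s['tool_rot'][2])+90)
cv2.imwrite('pics/s3.png',cv2.resize(f['pixels'][90:210,160:300],None,fx=4.9,fy=4.9,interpolation=cv2.INTER_CUBIC)[:,:,::-1])
E
```

```text
clock: 9.4
position: [0.471, 0.3483, 0.0558]
tool_rot: [-3.141, -0.001, -2.79]
force: [0.1, 0.1, -0.1]
grip_width: 0.0751
finger_force: 0.0
[0.47058895 0.34880297 0.05501284] -69.82410065151848
```

View pics/s3.png

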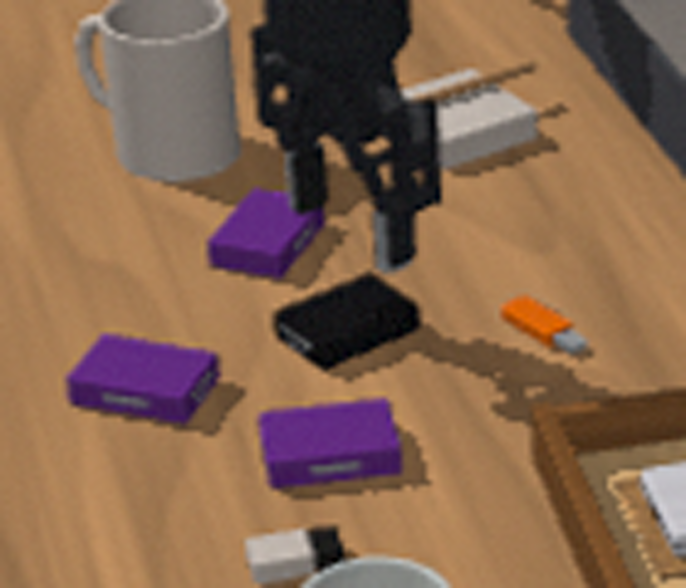

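The open gripper hangs above the black reader (346,318 in the crop), with the purple boxes clear of the fingers. TCP is 3 and 5 mm off, so I'll correct it while lowering.

```bash
python3 -m crank '{"travel":[[-0.3,0.5,0],[-0.3,0.5,-1],[-0.3,0.5,-2],[-0.3,0.5,-2.5],[-0.3,0.5,-2.5]],"turn":[[0,0,0.5],[0,0,0.5],[0,0,0.5],[0,0,0.5],[0,0,0.5]],"gripper":[0.12,0.12,0.12,0.12,0.12]}'
python3 - <<'E'
from h import *
f=snap('side');s=bot.observe();print(s['position'],np.degrees(s['tool_rot'][2])+90)
E
```

```text
clock: 9.95
position: [0.4675, 0.3543, 0.0304]
tool_rot: [-3.141, -0.001, -2.78]
force: [-0.4, 0.5, -0.2]
grip_width: 0.0754
finger_force: 0.0
[0.46770345 0.35439725 0.03092606] -69.27479097573152
```

```bash
python3 -m crank '{"travel":[[0,-0.05,-1],[0,-0.05,-2],[0,-0.05,-2.5],[0,-0.05,-2.5],[0,-0.05,-2.5]],"turn":[[0,0,0],[0,0,0],[0,0,0],[0,0,0],[0,0,0]],"gripper":[0.12,0.12,0.12,0.2,0.3]}' 40
python3 -m crank '{"travel":[[0,0,0],[0,0,0],[0,0,0],[0,0,0],[0,0,0]],"turn":[[0,0,0],[0,0,0],[0,0,0],[0,0,0],[0,0,0]],"gripper":[0.4,0.5,0.7,0.7,0.7]}'
python3 -m crank '{"travel":[[0,0,0.5],[0,0,1.5],[0,0,3],[0,0,5],[0,0,7]],"turn":[[0,0,0],[0,0,0],[0,0,0],[0,0,0],[0,0,0]],"gripper":[0.7,0.7,0.7,0.7,0.7]}'
python3 -m crank '{"travel":[[0,0,2],[0,0,4],[0,0,6],[0,0,6],[0,0,6]],"turn":[[0,0,0],[0,0,0],[0,0,0],[0,0,0],[0,0,0]],"gripper":[0.7,0.7,0.7,0.7,0.7]}'
python3 - <<'E'
from h import *
f=snap('side');s=bot.observe();print(s['position'],np.degrees(s['tool_rot'][2])+90,s['grip_width'])
E
```

```text
clock: 10.5
position: [0.4678, 0.354, 0.0062]
tool_rot: [-3.141, -0.0, -2.78]
force: [-0.2, 0.0, 0.2]
grip_width: 0.0601
finger_force: 0.0
clock: 11.0
position: [0.468, 0.3542, 0.0068]
tool_rot: [3.141, 0.001, -2.78]
force: [-1.2, -0.1, 5.6]
grip_width: 0.0467
finger_force: 41.3
clock: 11.5
position: [0.4679, 0.3541, 0.0782]
tool_rot: [3.141, 0.001, -2.78]
force: [-0.7, -0.7, -0.5]
grip_width: 0.0466
finger_force: 41.3
clock: 12.0
position: [0.468, 0.3542, 0.1374]
tool_rot: [3.141, 0.001, -2.78]
force: [0.4, 0.2, -0.1]
grip_width: 0.0468
finger_force: 41.3
[0.46774275 0.35395502 0.13661787] -69.27118865830948 0.0469195973291732
```

```bash
python3 -m crank '{"travel":[[1.5,-2.4,0],[3,-4.9,0],[4.5,-7.5,0],[6,-10,0],[7.5,-12.5,0]],"turn":[[0,0,-2.6],[0,0,-5.2],[0,0,-7.8],[0,0,-10.4],[0,0,-13]],"gripper":[0.7,0.7,0.7,0.7,0.7]}'
python3 -m crank '{"travel":[[1.5,-2.5,0],[3,-5,0],[4.5,-7.5,0],[6,-10,0],[7,-11.85,0]],"turn":[[0,0,-2.6],[0,0,-5.2],[0,0,-7.8],[0,0,-10.4],[0,0,-12.1]],"gripper":[0.7,0.7,0.7,0.7,0.7]}'
python3 -m crank '{"travel":[[0,0,-2],[0,0,-4],[0,0,-6],[0,0,-7.5],[0,0,-7.5]],"turn":[[0,0,0],[0,0,0],[0,0,0],[0,0,0],[0,0,0]],"gripper":[0.7,0.7,0.7,0.7,0.7]}'
python3 - <<'E'
from h import *
f=snap('side');s=bot.observe();print(s['position'],np.degrees(s['tool_rot'][2])%360-180,s['grip_width'])
cv2.imwrite('pics/s4.png',cv2.resize(f['pixels'][130:230,262:390],None,fx=5.5,fy=5.5,interpolation=cv2.INTER_CUBIC)[:,:,::-1])
E
```

```text
clock: 12.55
position: [0.5429, 0.2278, 0.1357]
tool_rot: [-3.141, -0.001, -3.009]
force: [0.4, 0.8, -1.1]
grip_width: 0.0466
finger_force: 41.3
clock: 13.05
position: [0.6133, 0.1086, 0.1357]
tool_rot: [-3.141, -0.001, 3.062]
force: [-0.7, -0.4, -1.1]
grip_width: 0.047
finger_force: 41.3
clock: 13.55
position: [0.6116, 0.1105, 0.0592]
tool_rot: [-3.141, -0.003, 3.066]
force: [-0.5, -0.9, 0.1]
grip_width: 0.0467
finger_force: 41.3
[0.61227716 0.11057041 0.06053687] -4.357742627183001 0.046935854484767135
```

View pics/s4.png

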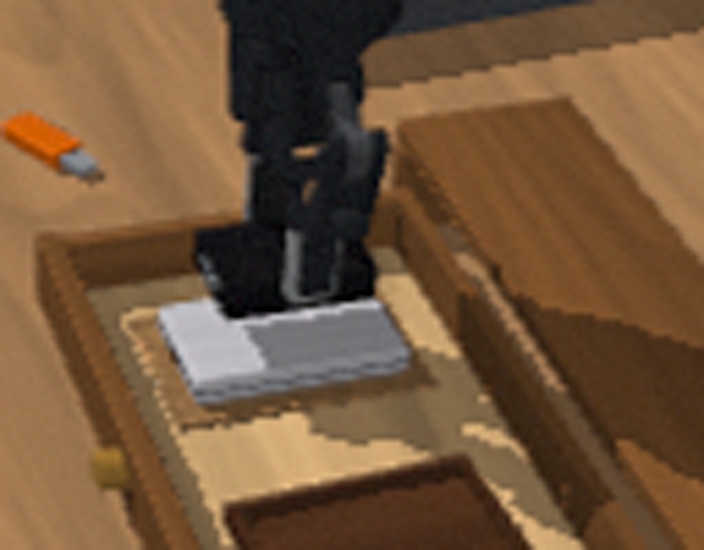

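The reader hangs level over the drive, with its edges parallel. Lower, release and retreat, then look.

```bash
python3 -m crank '{"travel":[[0,0,-1],[0,0,-1.8],[0,0,-2.4],[0,0,-2.6],[0,0,-2.6]],"turn":[[0,0,0],[0,0,0],[0,0,0],[0,0,0],[0,0,0]],"gripper":[0.7,0.7,0.7,0.7,0.7]}'
python3 -m crank '{"travel":[[0,0,0],[0,0,0],[0,0,0],[0,0,0.5],[0,0,2]],"turn":[[0,0,0],[0,0,0],[0,0,0],[0,0,0],[0,0,0]],"gripper":[0.4,0.3,0.25,0.25,0.25]}'
python3 -m crank '{"travel":[[0,0,4],[0,0,8],[0,-4,10],[0,-8,10],[0,-12,10]],"turn":[[0,0,0],[0,0,0],[0,0,0],[0,0,0],[0,0,0]],"gripper":[0.25,0.25,0.25,0.25,0.25]}'
python3 -m crank '{"travel":[[-0.3,-4.5,0],[-0.6,-9,0],[-0.9,-13.5,0],[-1.2,-18,0],[-1.5,-22.5,0]],"turn":[[0,0,0],[0,0,0],[0,0,0],[0,0,0],[0,0,0]],"gripper":[0.25,0.25,0.25,0.25,0.25]}'
python3 -m crank '{"travel":[[0,-3,0],[0,-6,0],[0,-9,0],[0,-9.5,0],[0,-9.5,0]],"turn":[[0,0,0],[0,0,0],[0,0,0],[0,0,0],[0,0,0]],"gripper":[0.25,0.25,0.25,0.25,0.25]}'
python3 - <<'E'
from h import *
import pickle
fs={n:snap(n) for n in('top','side')};pickle.dump(fs,open('f2.pkl','wb'))
s=bot.observe();print(s['position'],np.degrees(s['tool_rot'][2])%360-180)
T,S=fs['top'],fs['side']
for f,b in((T,(246,128,292,186)),(S,(287,168,342,207))):
    try:
        c=seg(f,b,lambda r,h:(h[...,2]<70));print('reader');edges(f,c,.036)
        c2=seg(f,b,lambda r,h:(h[...,1]<50)&(h[...,2]>80)|(h[...,2]<75));print('hd');edges(f,c2,.020)
    except Exception as e:print(e)
t=cv2.resize(T['pixels'][110:210,225:375],None,fx=4,fy=4,interpolation=cv2.INTER_CUBIC)
cv2.imwrite('pics/p2.png',t[:,:,::-1])
E
```

```text
clock: 14.1
position: [0.6127, 0.1105, 0.035]
tool_rot: [-3.141, -0.0, 3.065]
force: [-0.1, -0.2, -1.0]
grip_width: 0.0468
finger_force: 41.3
clock: 14.6
position: [0.6122, 0.1104, 0.0551]
tool_rot: [-3.141, -0.002, 3.065]
force: [-1.0, 0.4, 0.4]
grip_width: 0.0642
finger_force: 0.0
clock: 15.1
position: [0.6132, -0.0107, 0.1577]
tool_rot: [3.141, 0.003, 3.066]
force: [0.4, -0.7, -0.1]
grip_width: 0.0639
finger_force: 0.0
clock: 15.6
position: [0.5976, -0.2363, 0.1569]
tool_rot: [-3.141, 0.001, 3.065]
force: [1.2, 0.1, -0.7]
grip_width: 0.0639
finger_force: 0.0
clock: 16.1
position: [0.5975, -0.3304, 0.1562]
tool_rot: [-3.141, 0.001, 3.064]
force: [0.4, 0.9, -0.4]
grip_width: 0.064
finger_force: 0.0
[ 0.5981934  -0.328283    0.15592669] -4.322037345642343
reader
  yaws +y,-y,+x,-x: [-4.4 -4.2 -3.9 -2.6] size [70.3 45.9] centre [612.8 110.3]
hd
  yaws +y,-y,+x,-x: [-4.4 -4.3 -4.8 -4.5] size [102.2  60.4] centre [613.2 111. ]
reader
  yaws +y,-y,+x,-x: [-3.9 -3.5 -5.7 -8.2] size [72.6 67.8] centre [611.6 110. ]
hd
  yaws +y,-y,+x,-x: [-5.4 -4.6 -3.4 -5.2] size [102.8  93.7] centre [612.1 119.9]
```

View pics/p2.png

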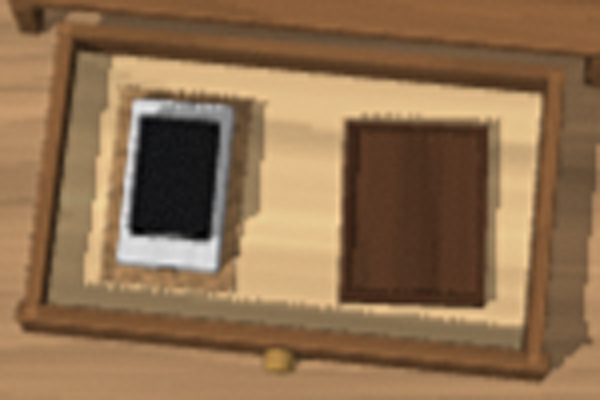

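The reader sits on the drive at (612.8,110.3), yaw about -4.2°; the drive is still at (613.2,111.0), -4.5°. Now the coin at (598,-332.5).

```bash
python3 -m crank '{"travel":[[0,-0.2,-3],[0,-0.4,-6],[0,-0.4,-9],[0,-0.4,-11],[0,-0.4,-12]],"turn":[[0,0,0],[0,0,0],[0,0,0],[0,0,0],[0,0,0]],"gripper":[0.25,0.25,0.25,0.25,0.25]}' 35
python3 - <<'E'
from h import *
f=snap('side');s=bot.observe();print(s['position'],np.degrees(s['tool_rot'][2])%360-180)
E
```

```text
clock: 16.7
position: [0.5976, -0.3315, 0.0338]
tool_rot: [3.14, -0.002, 3.067]
force: [0.5, 0.5, 0.1]
grip_width: 0.0641
finger_force: 0.0
[ 0.59737913 -0.3316471   0.03316161] -4.288014360175168
```

```bash
python3 -m crank '{"travel":[[0.05,-0.1,-1],[0.05,-0.1,-2],[0.05,-0.1,-2.8],[0.05,-0.1,-2.8],[0.05,-0.1,-2.8]],"turn":[[0,0,0],[0,0,0],[0,0,0],[0,0,0],[0,0,0]],"gripper":[0.25,0.25,0.25,0.3,0.4]}' 35
python3 -m crank '{"travel":[[0,0,0],[0,0,0],[0,0,0],[0,0,0],[0,0,0]],"turn":[[0,0,0],[0,0,0],[0,0,0],[0,0,0],[0,0,0]],"gripper":[0.5,0.6,0.7,0.7,0.7]}'
python3 -m crank '{"travel":[[0,0,0.5],[0,0,1.5],[0,0,3],[0,0,5],[0,0,7]],"turn":[[0,0,0],[0,0,0],[0,0,0],[0,0,0],[0,0,0]],"gripper":[0.7,0.7,0.7,0.7,0.7]}'
python3 -m crank '{"travel":[[0,0,2],[0,0,5],[0,0,8],[0,0,8],[0,0,8]],"turn":[[0,0,0],[0,0,0],[0,0,0],[0,0,0],[0,0,0]],"gripper":[0.7,0.7,0.7,0.7,0.7]}'
python3 - <<'E'
from h import *
f=snap('side');s=bot.observe();print(s['position'],np.degrees(s['tool_rot'][2])%360-180,s['grip_width'])
E
```

```text
clock: 17.25
position: [0.5984, -0.3345, 0.0074]
tool_rot: [-3.142, 0.0, 3.065]
force: [-0.1, -0.1, 1.0]
grip_width: 0.0516
finger_force: 0.0
clock: 17.75
position: [0.5986, -0.3346, 0.0082]
tool_rot: [-3.141, 0.001, 3.065]
force: [-2.4, 0.8, 6.4]
grip_width: 0.0393
finger_force: 34.3
clock: 18.25
position: [0.5985, -0.3346, 0.0793]
tool_rot: [-3.141, 0.001, 3.065]
force: [-0.0, 0.4, -0.7]
grip_width: 0.0388
finger_force: 35.2
clock: 18.75
position: [0.5986, -0.3346, 0.1588]
tool_rot: [-3.141, 0.002, 3.065]
force: [-0.9, 0.8, -1.1]
grip_width: 0.039
finger_force: 35.3
[ 0.59820052 -0.33431751  0.15766215] -4.3683556102610055 0.03874634792853538
```

Run:
```python
from h import *
f=snap('side');s=bot.observe();p=np.array(s['position']);q=proj(f,p);print(q,p)
x,y=q.astype(int);x0,y0=max(x-50,0),max(y-45,0)
im=f['pixels'][y0:y0+75,x0:x0+100];print(x0,y0)
cv2.imwrite('pics/s5.png',cv2.resize(im,None,fx=6,fy=6,interpolation=cv2.INTER_CUBIC)[:,:,::-1])
```

```text
[427.45130502 286.58621714] [ 0.59798228 -0.33420927  0.15698904]
377 241
```

View pics/s5.png

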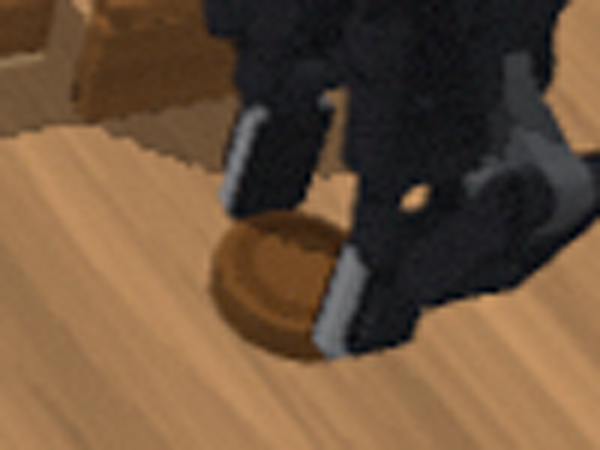

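The coin is firmly held and level. It shows at (285,285) in the crop, slightly to the near side along the pads, in the direction that cancels on placing. Carry it to the stack.

```bash
python3 -m crank '{"travel":[[0.1,3,0],[0.3,7.4,0],[0.5,11.8,0],[0.6,16.2,0],[0.7,20.6,0]],"turn":[[0,0,0],[0,0,0],[0,0,0],[0,0,0],[0,0,0]],"gripper":[0.7,0.7,0.7,0.7,0.7]}'
python3 -m crank '{"travel":[[0.1,4.4,0],[0.3,8.8,0],[0.5,13.2,0],[0.6,17.6,0],[0.7,21.5,0]],"turn":[[0,0,0],[0,0,0],[0,0,0],[0,0,0],[0,0,0]],"gripper":[0.7,0.7,0.7,0.7,0.7]}'
python3 -m crank '{"travel":[[0.05,2,0],[0.05,2.4,-2],[0.05,2.4,-4],[0.05,2.4,-6],[0.05,2.4,-7]],"turn":[[0,0,0],[0,0,0],[0,0,0],[0,0,0],[0,0,0]],"gripper":[0.7,0.7,0.7,0.7,0.7]}'
python3 -m crank '{"travel":[[0,0,0],[0,0,0],[0,0,0],[0,0,0],[0,0,0]],"turn":[[0,0,0],[0,0,0],[0,0,0],[0,0,0],[0,0,0]],"gripper":[0.7,0.7,0.7,0.7,0.7]}'
python3 - <<'E'
from h import *
f=snap('side');s=bot.observe();p=np.array(s['position']);print(p,np.degrees(s['tool_rot'][2])%360-180)
cv2.imwrite('pics/s6.png',cv2.resize(f['pixels'][130:220,270:370],None,fx=6,fy=6,interpolation=cv2.INTER_CUBIC)[:,:,::-1])
E
```

```text
clock: 19.35
position: [0.6047, -0.1267, 0.1565]
tool_rot: [3.141, -0.001, 3.065]
force: [0.8, -0.5, -0.5]
grip_width: 0.0386
finger_force: 35.3
clock: 19.85
position: [0.6116, 0.0889, 0.1565]
tool_rot: [-3.141, -0.001, 3.066]
force: [0.0, -0.4, -0.3]
grip_width: 0.0387
finger_force: 35.3
clock: 20.35
position: [0.6116, 0.1104, 0.0849]
tool_rot: [-3.14, -0.003, 3.065]
force: [0.1, -0.1, 0.1]
grip_width: 0.039
finger_force: 35.3
clock: 20.85
position: [0.6131, 0.1106, 0.0879]
tool_rot: [3.141, 0.001, 3.065]
force: [-0.4, -0.9, -1.1]
grip_width: 0.0387
finger_force: 35.3
[0.61303327 0.11060581 0.08774731] -4.372972954127476
```

View pics/s6.png

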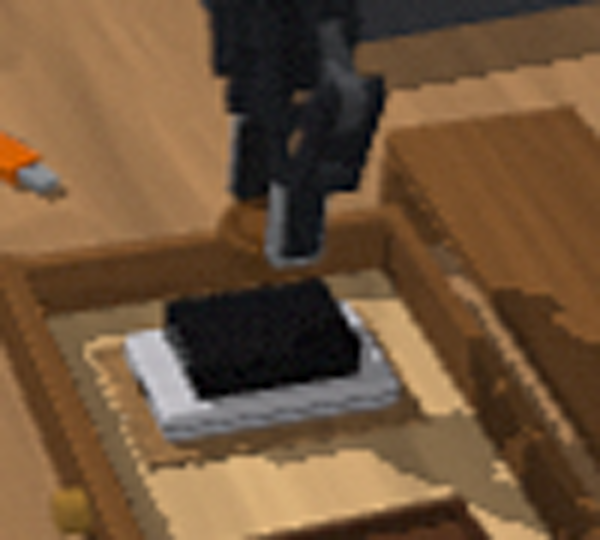

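The coin hangs over the reader's middle. Lower by 3.4 cm, release, retreat, then turn towards the stick (575,316.7; yaw -67°).

```bash
python3 -m crank '{"travel":[[0,0,-1],[0,0,-2],[0,0,-3],[0,0,-3.4],[0,0,-3.4]],"turn":[[0,0,0],[0,0,0],[0,0,0],[0,0,0],[0,0,0]],"gripper":[0.7,0.7,0.7,0.7,0.7]}'
python3 -m crank '{"travel":[[0,0,0],[0,0,0],[0,0,0],[0,0,0],[0,0,1]],"turn":[[0,0,0],[0,0,0],[0,0,0],[0,0,0],[0,0,0]],"gripper":[0.52,0.48,0.42,0.38,0.38]}'
python3 -m crank '{"travel":[[0,0,2],[0,0,5],[0,2,8],[-0.5,6,9],[-1,10,9]],"turn":[[0,0,0],[0,0,0],[0,0,-6],[0,0,-13],[0,0,-20]],"gripper":[0.4,0.4,0.4,0.4,0.4]}'
python3 -m crank '{"travel":[[-0.6,3,0],[-1.2,6,0],[-1.8,9,0],[-2.4,10.6,0],[-2.8,10.6,0]],"turn":[[0,0,-8],[0,0,-16],[0,0,-24],[0,0,-32],[0,0,-40]],"gripper":[0.4,0.4,0.4,0.4,0.4]}'
python3 -m crank '{"travel":[[0,0,-2],[0,0,-4],[0,0,-5],[0,0,-5],[0,0,-5]],"turn":[[0,0,-2.6],[0,0,-2.6],[0,0,-2.6],[0,0,-2.6],[0,0,-2.6]],"gripper":[0.4,0.4,0.4,0.4,0.4]}'
python3 - <<'E'
from h import *
import pickle
fs={n:snap(n) for n in('top','side')};pickle.dump(fs,open('f3.pkl','wb'))
s=bot.observe();print(s['position'],np.degrees(s['tool_rot'][2])%360-180)
a=cv2.resize(fs['side']['pixels'][110:220,240:350],None,fx=3.6,fy=3.6,interpolation=cv2.INTER_CUBIC)
b=cv2.resize(fs['top']['pixels'][110:210,235:335],None,fx=3.96,fy=3.96,interpolation=cv2.INTER_CUBIC)
cv2.imwrite('pics/p3.png',np.hstack([a,b])[:,:,::-1])
E
```

```text
clock: 21.4
position: [0.6122, 0.1105, 0.0531]
tool_rot: [-3.141, -0.002, 3.065]
force: [-7.4, -1.1, 13.0]
grip_width: 0.0389
finger_force: 37.5
clock: 21.9
position: [0.6121, 0.1104, 0.0625]
tool_rot: [-3.141, -0.002, 3.065]
force: [-0.5, -0.1, -0.0]
grip_width: 0.053
finger_force: 0.0
clock: 22.4
position: [0.6039, 0.2115, 0.1563]
tool_rot: [3.139, 0.002, 2.709]
force: [-0.1, 0.6, -1.2]
grip_width: 0.0513
finger_force: 0.0
clock: 22.9
position: [0.5737, 0.3199, 0.1537]
tool_rot: [3.141, -0.002, 2.016]
force: [-0.2, 0.4, -1.3]
grip_width: 0.051
finger_force: 0.0
clock: 23.4
position: [0.5753, 0.3166, 0.1042]
tool_rot: [3.141, -0.0, 1.973]
force: [0.4, -0.4, 0.9]
grip_width: 0.0513
finger_force: 0.0
[0.57538156 0.31668657 0.10437565] -66.98032603684243
```

View pics/p3.png

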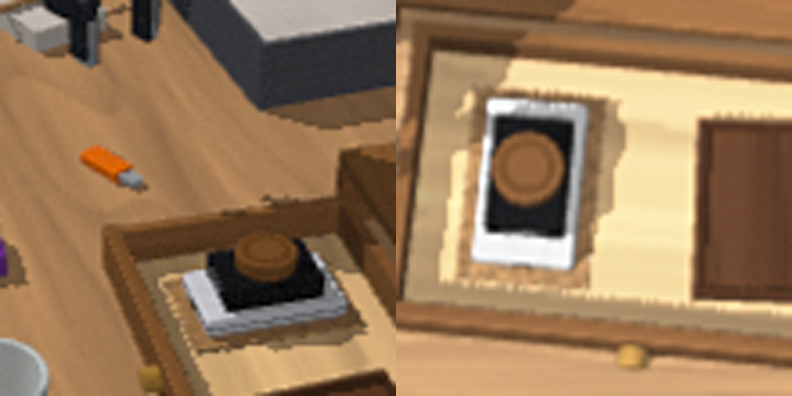

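The coin lies on the reader at (528,168) in the right crop; the 7 px offset from the reader's centre (530,175) is about what the parallax of its height gives. The stick is untouched. Measure the coin and refine the stick's pose.

Run:
```python
from h import *
import pickle
fs=pickle.load(open('f3.pkl','rb'));T,S=fs['top'],fs['side']
bz=lambda r,h:(h[...,1]>110)&(h[...,2]>60)
c=seg(T,(257,139,280,168),bz);(u,v),r=cv2.minEnclosingCircle(c.astype(np.float32));print('coin',onplane(T,u,v,.051)[:2].round(4),onplane(T,*cen(c),.051)[:2].round(4),r*2.2)
c2=seg(S,(300,170,327,190),bz);print('coin side',onplane(S,*cen(c2),.051)[:2].round(4),tri(T,cen(c),S,cen(c2)))
blk=lambda r,h:(h[...,2]<60)|((h[...,1]>110)&(h[...,2]>60))
c=seg(T,(254,138,282,171),blk);print('reader');edges(T,c,.036)
hd=lambda r,h:(h[...,1]<50)&(h[...,2]>80)|(h[...,2]<75)
print('hd');edges(T,seg(T,(252,130,286,182),lambda r,h:hd(r,h)),.020)
c=seg(T,(165,160,202,186),lambda r,h:((h[...,1]>170)&(h[...,2]>120)));print('usb body',rect(T,c,.005).round(1));edges(T,c,.005)
c=seg(S,(255,140,275,163),lambda r,h:((h[...,1]>170)&(h[...,2]>100)));print('usb body side',rect(S,c,.005).round(1))
```

```text
coin [0.6121 0.1109] [0.6123 0.1108] 21.46368160247803
coin side [0.6152 0.1232] (array([0.60906111, 0.1101693 , 0.06111838]), np.float64(0.00044672290501865765))
reader
  yaws +y,-y,+x,-x: [-4.4 -4.2 -3.9 -2. ] size [68.4 44.5] centre [612.8 110.3]
hd
  yaws +y,-y,+x,-x: [-4.3 -4.3 -4.3 -4.4] size [102.2  60.6] centre [613.1 111. ]
usb body [575.3 316.3  21.9  19.8 -66.1]
  yaws +y,-y,+x,-x: [-61.5 -67.  -67.8 -91. ] size [17.7 18.6] centre [575.7 314.8]
usb body side [570.9 323.5  52.3  30.  -66.7]
```

The coin is at (612.2,110.9) and the stack is concentric within 1 mm. TCP is over the stick at (575.4,316.7) with yaw matched. Descend, grip and lift.

```bash
python3 -m crank '{"travel":[[0,0,-3],[0,0,-6],[0,0,-8.5],[0,0,-9.5],[0,0,-10]],"turn":[[0,0,0],[0,0,0],[0,0,0],[0,0,0],[0,0,0]],"gripper":[0.4,0.4,0.4,0.4,0.45]}' 30
python3 -m crank '{"travel":[[0,0,0],[0,0,0],[0,0,0],[0,0,0],[0,0,0]],"turn":[[0,0,0],[0,0,0],[0,0,0],[0,0,0],[0,0,0]],"gripper":[0.6,0.7,0.8,0.9,0.9]}'
python3 -m crank '{"travel":[[0,0,0],[0,0,1],[0,0,3],[0,0,6],[0,0,9]],"turn":[[0,0,0],[0,0,0],[0,0,0],[0,0,0],[0,0,0]],"gripper":[0.9,0.9,0.9,0.9,0.9]}'
python3 -m crank '{"travel":[[0,0,2],[0,0,4],[0,0,4],[0,0,4],[0,0,4]],"turn":[[0,0,0],[0,0,0],[0,0,0],[0,0,0],[0,0,0]],"gripper":[0.9,0.9,0.9,0.9,0.9]}'
python3 - <<'E'
from h import *
f=snap('side');s=bot.observe();p=np.array(s['position']);print(p,np.degrees(s['tool_rot'][2])%360-180)
E
```

```text
clock: 24.0
position: [0.575, 0.3165, 0.0032]
tool_rot: [-3.141, 0.0, 1.973]
force: [0.4, 0.1, 1.1]
grip_width: 0.0472
finger_force: 0.0
clock: 24.5
position: [0.5755, 0.317, 0.0047]
tool_rot: [3.14, -0.0, 1.973]
force: [-1.8, -0.8, 5.2]
grip_width: 0.0187
finger_force: 29.2
clock: 25.0
position: [0.5749, 0.3165, 0.0954]
tool_rot: [3.141, -0.0, 1.973]
force: [-0.5, 1.5, -0.0]
grip_width: 0.0188
finger_force: 29.6
clock: 25.5
position: [0.5745, 0.3164, 0.133]
tool_rot: [-3.141, 0.0, 1.973]
force: [-0.7, -0.5, -0.0]
grip_width: 0.0191
finger_force: 29.6
[0.57449187 0.31639325 0.13277265] -66.97212802553123
```

```bash
python3 -m crank '{"travel":[[0.2,-3.5,0],[0.4,-7,0],[0.7,-10.5,0],[0.9,-14,0],[1.1,-17.5,0]],"turn":[[0,0,6.5],[0,0,13],[0,0,19.5],[0,0,26],[0,0,32.5]],"gripper":[0.9,0.9,0.9,0.9,0.9]}'
python3 -m crank '{"travel":[[0.2,-3.5,0],[0.4,-7,0],[0.7,-10.5,0],[0.9,-14,0],[1.2,-17.2,0]],"turn":[[0,0,6.5],[0,0,13],[0,0,19.5],[0,0,26],[0,0,32.8]],"gripper":[0.9,0.9,0.9,0.9,0.9]}'
python3 -m crank '{"travel":[[0,0,-2],[0,0,-4],[0,0,-6],[0,0,-7],[0,0,-7]],"turn":[[0,0,0],[0,0,0],[0,0,0],[0,0,0],[0,0,0]],"gripper":[0.9,0.9,0.9,0.9,0.9]}'
python3 -m crank '{"travel":[[0,0,0],[0,0,0],[0,0,0],[0,0,0],[0,0,0]],"turn":[[0,0,0],[0,0,0],[0,0,0],[0,0,0],[0,0,0]],"gripper":[0.9,0.9,0.9,0.9,0.9]}'
python3 - <<'E'
from h import *
f=snap('side');s=bot.observe();p=np.array(s['position']);print(p,np.degrees(s['tool_rot'][2])%360-180)
# stick held? orange + plug in side view near the TCP
c=seg(f,(290,190,380,250),lambda r,h:((h[...,1]>170)&(h[...,2]>100)&(r[...,0]>150)));print(cen(c),proj(f,p),rect(f,c,p[2]).round(1))
E
```

```text
clock: 26.05
position: [0.5855, 0.1401, 0.1327]
tool_rot: [-3.141, -0.001, 2.545]
force: [0.4, 0.3, 0.7]
grip_width: 0.0186
finger_force: 29.6
clock: 26.55
position: [0.5974, -0.0323, 0.1327]
tool_rot: [-3.141, -0.001, 3.116]
force: [-0.0, 0.6, -1.1]
grip_width: 0.0185
finger_force: 29.6
clock: 27.05
position: [0.5969, -0.0304, 0.0618]
tool_rot: [-3.141, -0.003, 3.112]
force: [0.1, 0.1, 0.0]
grip_width: 0.0187
finger_force: 29.6
clock: 27.55
position: [0.598, -0.0304, 0.0636]
tool_rot: [3.142, 0.0, 3.112]
force: [-0.2, -0.4, -1.5]
grip_width: 0.0189
finger_force: 29.6
[ 0.59793543 -0.03042876  0.063521  ] -1.6712815431937713
(326.219119893089, 214.33875843197146) [334.54915063 212.85839667] [ 5.801e+02 -2.990e+01  2.940e+01  2.580e+01 -4.000e-01]
```

```bash
python3 -m crank '{"travel":[[0,0,-1.5],[0,0,-3],[0,0,-4],[0,0,-4.3],[0,0,-4.3]],"turn":[[0,0,0],[0,0,0],[0,0,0],[0,0,0],[0,0,0]],"gripper":[0.9,0.9,0.9,0.9,0.9]}'
python3 -m crank '{"travel":[[0,0,0],[0,0,0],[0,0,0],[0,0,0],[0,0,1]],"turn":[[0,0,0],[0,0,0],[0,0,0],[0,0,0],[0,0,0]],"gripper":[0.75,0.7,0.67,0.65,0.65]}'
python3 -m crank '{"travel":[[0,0,3],[0,0,7],[0,0,11],[-1,-4,13],[-2,-8,13]],"turn":[[0,0,0],[0,0,0],[0,0,0],[0,0,0],[0,0,0]],"gripper":[0.65,0.65,0.65,0.65,0.65]}'
python3 -m crank '{"travel":[[-0.5,-4.5,0],[-1,-9,0],[-1.5,-13.5,0],[-2,-18,0],[-2.5,-22,0]],"turn":[[0,0,0],[0,0,0],[0,0,0],[0,0,0],[0,0,0]],"gripper":[0.65,0.65,0.65,0.65,0.65]}'
python3 - <<'E'
from h import *
import pickle
fs={n:snap(n) for n in('top','side')};pickle.dump(fs,open('f4.pkl','wb'))
T,S=fs['top'],fs['side']
og=lambda r,h:((h[...,1]>170)&(h[...,2]>150))
al=lambda r,h:og(r,h)|((h[...,1]<60)&(h[...,2]>90))
b=(317,140,340,185);print('usb all',rect(T,seg(T,b,al),.019).round(1),'body',rect(T,seg(T,b,og),.020).round(1))
b=(310,205,355,245);c=seg(S,b,og);print('side body',rect(S,c,.020).round(1),'tri',tri(T,cen(seg(T,(317,140,340,185),og)),S,cen(c)))
print('tray');edges(T,seg(T,(305,135,354,190),lambda r,h:(h[...,2]<110)|al(r,h)),.018)
bz=lambda r,h:(h[...,1]>110)&(h[...,2]>60)
c=seg(T,(257,139,280,168),bz);print('coin',onplane(T,*cen(c),.051)[:2].round(4))
print('hd');edges(T,seg(T,(252,130,286,182),lambda r,h:(h[...,1]<50)&(h[...,2]>80)|(h[...,2]<75)),.020)
# bystanders: image difference against the start
f0=pickle.load(open('f0.pkl','rb'))
wh=lambda r,h:(h[...,1]<40)&(h[...,2]>150);tp=lambda r,h:(h[...,1]>150)&(h[...,2]<150)
for n,b,m in(('eraser',(236,236,258,264),wh),('tape',(360,228,396,264),tp),('tumbler',(290,228,330,268),wh),('purple',(196,215,228,252),lambda r,h:(h[...,0]>125)&(h[...,0]<150))):
    print(n,np.round(cen(seg(f0['top'],b,m)),1),np.round(cen(seg(T,b,m)),1))
E
```

```text
clock: 28.1
position: [0.5973, -0.0304, 0.0196]
tool_rot: [-3.142, -0.002, 3.112]
force: [-2.5, 1.3, 4.5]
grip_width: 0.0189
finger_force: 30.4
clock: 28.6
position: [0.5971, -0.0304, 0.0296]
tool_rot: [-3.141, -0.002, 3.112]
force: [0.1, -0.1, 0.2]
grip_width: 0.0298
finger_force: 0.0
clock: 29.1
position: [0.5793, -0.1107, 0.1643]
tool_rot: [-3.141, 0.006, 3.115]
force: [1.4, -1.2, -1.1]
grip_width: 0.03
finger_force: 0.0
clock: 29.6
position: [0.5522, -0.3329, 0.1612]
tool_rot: [-3.141, 0.001, 3.112]
force: [-0.1, 1.1, 1.2]
grip_width: 0.0299
finger_force: 0.0
usb all [597.7 -30.   60.   20.3  -3.1] body [588.5 -29.4  42.2  20.3  -3.1]
side body [587.4 -30.3  45.4  26.8  -1.1] tri (array([ 0.58819255, -0.02939927,  0.01921291]), np.float64(0.0014889737548794447))
tray
  yaws +y,-y,+x,-x: [-1.4 -1.5 -1.4 -2.1] size [110.2  83.9] centre [597.8 -30.5]
coin [0.6125 0.111 ]
hd
  yaws +y,-y,+x,-x: [-4.2 -4.3 -4.6 -4.4] size [102.2  60.5] centre [613.1 111. ]
eraser [246.  254.2] [246.  254.2]
tape [377.8 245.9] [377.8 245.9]
tumbler [310.4 247.2] [310.3 247.2]
purple [211.3 233.5] [211.3 233.4]
```

The stick is at (597.7,-30.0), flat at the tray's height, against the tray centre (597.8,-30.5). The stack is unmoved and concentric, the bystanders and the purple box checked have not moved, and the robot is clear. Handing in.

```bash
python3 -c "
from workcell import bot
print(bot.job_done())"
```

```text
the job is handed in; nothing more can be done
None
```

The job is handed in at about 30 s: hard drive, card reader and coin drive are stacked on the pad within about 2 mm of its middle, the USB stick lies flat and lengthwise in the middle of the tray, and the tumbler, eraser and tape have not moved.

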